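Open the brush-cleaner tank

ROBOT

A 7-joint arm with a two-finger parallel gripper is mounted at the origin on the work surface. World frame = base frame: x ahead of the robot, y to its left, z up, the work surface at z = 0. Lengths are in m, angles in degrees, forces in N, time in s.
With the tool pointing down it reaches from about 0.425 to 0.875 m from the base axis. Payload 4.7 kg.
Tool frame: the origin (TCP) lies on the centre line of the jaws, within the pads' length; the fingertips stand 8 mm ahead of it and the grasp point (between the pads) lies 11 mm behind it; z points along the fingers, x is the direction in which the jaws open and shut, and the axes are right-handed (so a half turn about z gives the same grasp; the last joint's range is limited). The gripper opens to 87 mm and grips with 3 to 60 N. Pads are 19 mm wide; open, the fingers measure 117 mm over their backs; the gripper's body (75 mm by 190 mm) begins 51 mm behind the grasp point.
Start: joints at [-68.291, 18.392, -4.016, 83.108, 1.295, 78.541, -3.26], TCP at [0.232, 0.607, 0.231] pointing down, gripper open.
Joint ranges: [-163.93, 163.93], [-17.29, 119.83], [-79.2, 71.16], [3.27, 140.29], [-89.18, 269.18], [5.43, 117.66], [-154.24, 154.24]. Speed limits (degrees/s): [147.25, 147.25, 180, 180, 180, 180, 180].

INTERFACE

Orientations are given as [roll, pitch, yaw] about the fixed x, y, z axes, in that order (R = Rz(yaw) Ry(pitch) Rx(roll)).
In Python, from cell import telemetry, read_camera, get_calibration, sign_off gives the robot as it stands. The module is installed in compiled form; this text tells all that it offers.
- The arm moves only by the tool carry_out, never from a script. Its arguments are lists of equal length, an entry for each row: "translation": the shift along the tool's x, y, z in cm, a list of three; "turn": the turn about the tool's z in rad; "gripper": the opening, from 0 (shut) to 1 (fully open). In form: {"translation": [[dx, dy, dz], ...], "turn": [turn, ...], "gripper": [gripper, ...]}. A call has 1 to 5 rows; each row is the pose to reach, as a shift and turn from the pose commanded when the call began, along the tool's axes at that moment; what a row does not reach only later rows make up. A row lasts 1/8 s, in which the tool goes at most 62.5 mm and 10.7 degrees, less where a joint would pass 70% of its speed; a pose out of reach is approached as far as the arm can. A call with a gripper value outside its range is refused whole. The fingers move at their own pace and stop on an object; "squeeze" is the grip in N (left out, the last holds). Time passes only in rows, so rows that repeat a pose let the fingers close. It gives the time, the measured TCP pose, the force and the opening at its end, in the units of the state.
- telemetry.get_obs(): the state, without advancing time (a new reading comes with each control period).
- read_camera(name): name is "side" or "top"; returns the picture (480x640x3 uint8, red, green, blue); there is no depth.
- get_calibration(name): a dict with "fx", "fy", "cx", "cy" (pixels), "R" (3x3) and "t" (3): a world point X has camera coordinates R X + t. Camera axes: x right, y down, z forward; pixel columns grow to the right and rows downward; lengths in m; the calibration is good to about 2 mm. A picture is of the moment at which its call begins. get_calibration takes no time and is no camera call.
- sign_off(): hands the job in, once; it reports no verdict.
The state is a dict: "time_s": time; "qpos": joint angles; "joint_velocities": joint speeds; "effort": joint torques, N m; "tool_pos": TCP position; "tool_rot": TCP orientation; "force": force on the tool from outside, world axes, zero at the start; "wrist_torque": the same for the moment, N m; "grip_width": finger opening in m.
Only numpy, scipy, OpenCV 4.12 (cv2) and the standard library are available. Lean on these libraries where they do the work, as an engineer would, in place of code of your own. Each camera call takes 0.05 s, during which the arm holds its last target.

TASK

Take the red safety cap off the white brush-cleaner tank: push it down against its spring until you feel it bottom, past its catch, twist it anticlockwise (seen from above) while it is down until you feel the stop, and lift it out. Then set it down, without dropping it, upright in the middle of the wooden tray. Be gentle: do not go on forcing the cap once its spring has bottomed or it has met a stop, and leave the paint bottles and the jar where they stand.

Things in the scene. Friction and masses are not known exactly. Their poses are not given: they have to be found in the camera images.
- tank: White round steel drum fixed to the bench, 120 mm diameter, 90 mm tall, with a steel neck (60 mm outer diameter) up to 130 mm. Origin: centre of its underside, z up. Its x axis is the direction of the cap's lugs and bar while locked: red dots on the drum's top at +x and -x.
- neck_rim (a point): Centre of the top rim of the tank's neck, 130 mm above the bench, 19 mm below the locked cap's disc. Inside the rim is a lip 10 mm thick with a hole 34 mm across and two exit slots, hidden under the cap's disc, which let the two lugs out.
- cap: Red safety cap, 90 g, 71 mm tall, locked in the tank's neck at the start. Origin: centre of its underside (114 mm above the bench when locked), z up. Steel spigot 30 mm diameter; red disc 66 mm diameter at z 35 to 41 mm; on it a straight grip bar along the cap's x axis, 56 mm long, 14 mm wide, z 41 to 71 mm. It stands steadily on its spigot.
- cap_grip (a point): Point in the middle of the cap's grip bar, on the cap's axis, 63 mm above the cap's underside (22 mm above the red disc, 8 mm below the bar's top): a good place to grip across the bar's 14 mm width.
- plunger: Brass spring plate, 26 mm diameter, under the cap; origin: centre of its top face. Pushes the cap up, 4 to 8 N locked, 9 N fully down. The catch is hidden and differs each time: to clear it the cap must go down 3 to 14 mm; the spring bottoms solidly 2 mm beyond that, felt as a sharp rise of force. Over 25 N on the plate breaks it. It stays in the neck.
- tray: Square open wooden tray fixed to the bench, 150 x 150 mm, 18 mm tall, walls 6 mm thick. Origin: centre of its underside.
- tray_floor (a point): Centre of the tray's inner floor, about 6 mm above the bench.
- bottle_pink: Pink paint bottle with white cap, 68 mm diameter, 160 mm tall; leave alone. Origin: centre of its underside.
- bottle_blue: Dark blue paint bottle with white cap, 68 mm diameter, 160 mm tall; leave alone. Origin: centre of its underside.
- jar: Small closed jar with yellow cap, 60 mm diameter, 60 mm tall; leave alone. Origin: centre of its underside.
- cap_lugs (a point): Centre of the cap's underside. Lugs at z 1 to 6 mm along the cap's x axis, 44 mm over both, 7 mm wide, sprung up under the neck's lip. With the cap held down, turn it anticlockwise seen from above to a solid stop, 48 to 81 degrees round (differs each time: feel for it). There, or up to 4 degrees before, it lifts straight out. Clockwise is blocked. Over 25 N on a lug (1 N m twist) breaks it.
Mind the look-alikes: they are no part of the job. What is shaped like the cap but pink is not meant.

How it is judged:
By the outcome, as a careful person would: the job done as asked, in the order asked, and still so for the second after the job is handed in, with the robot touching nothing.
It also fails if it takes over 70 s, if anything falls off the work surface, if the arm or the gripper's body presses on something with over 40 N, if the wrist force passes 120 N, or if a joint passes its speed limit or range.

## Working session

There is one attempt and no reset: what is moved stays moved. The work goes in short steps, Python scripts to look and compute and a tool call to move; the robot and the scene stay as the last step left them, time stands still between calls to the robot, and variables do not carry over. Pictures are saved under pics/ and viewed, and the job is handed in when it is done.

Besides the shell and the picture viewer there is one more tool, called after ">>>" as name([rows], argument=value, ...), one row to a line, values as JSON. carry_out: Moves the arm, as the interface text tells. Its arguments: {"type":"object","properties":{"translation":{"type":"array","items":{"type":"array","items":{"type":"number"}}},"turn":{"type":"array","items":{"type":"number"}},"gripper":{"type":"array","items":{"type":"number"}},"squeeze":{"type":"number"}},"required":["translation","turn","gripper"]}

```bash
mkdir -p pics
python3 - <<'E'
from cell import telemetry, read_camera, get_calibration
import cv2, numpy as np
for n in ("side","top"):
    im=read_camera(n); cv2.imwrite(f"pics/{n}0.png",im[:,:,::-1])
    c=get_calibration(n); print(n,{k:np.round(v,4).tolist() for k,v in c.items()})
o=telemetry.get_obs(); print(o)
E
```

```text
side {'fx': 611.5741, 'fy': 611.5741, 'cx': 326.9276, 'cy': 229.0425, 'R': [[0.8898, -0.4558, 0.0209], [-0.2572, -0.539, -0.8021], [0.3769, 0.7083, -0.5968]], 't': [-0.5331, 0.2509, 1.2039]}
top {'fx': 617.3694, 'fy': 617.3694, 'cx': 306.4714, 'cy': 240.5292, 'R': [[0.0155, -0.9999, 0.0038], [-0.9959, -0.0158, -0.089], [0.089, -0.0024, -0.996]], 't': [-0.0261, 0.6072, 1.5894]}
{'time_s': 0.1, 'qpos': array([-68.28976806,  18.43409735,  -4.01500727,  83.16606786,
         1.29493738,  78.53980447,  -3.26055622]), 'joint_velocities': array([ 0.09878349, -0.13010408,  0.05204638, -0.24380838,  0.01363476,
       -0.12422856, -0.05393079]), 'effort': array([ 1.90422420e-04, -4.92570233e+01, -4.05724263e-01, -3.13397527e+01,
       -6.43756497e-02,  3.95452953e-02,  3.41531893e-05]), 'tool_pos': array([0.23179046, 0.60677475, 0.22959505]), 'tool_rot': array([1.79994579e+02, 9.47482456e-02, 6.90982511e+01]), 'force': array([ 0.64242531, -0.6119058 ,  0.12993978]), 'wrist_torque': array([-0.00392253,  0.01249562,  0.07518638]), 'grip_width': 0.08695832416991005}
```

View pics/side0.png

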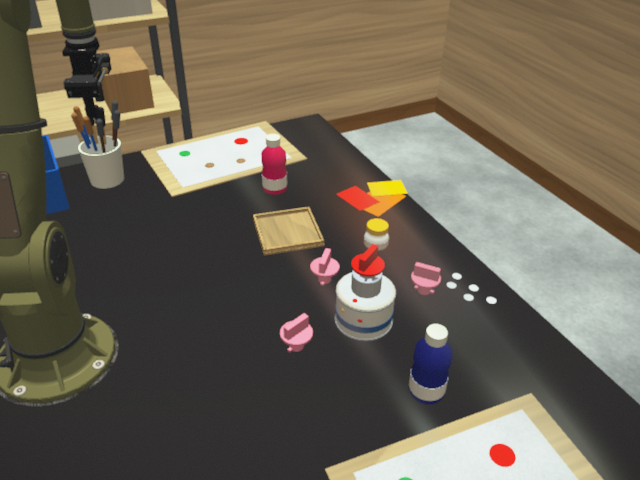

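View pics/top0.png

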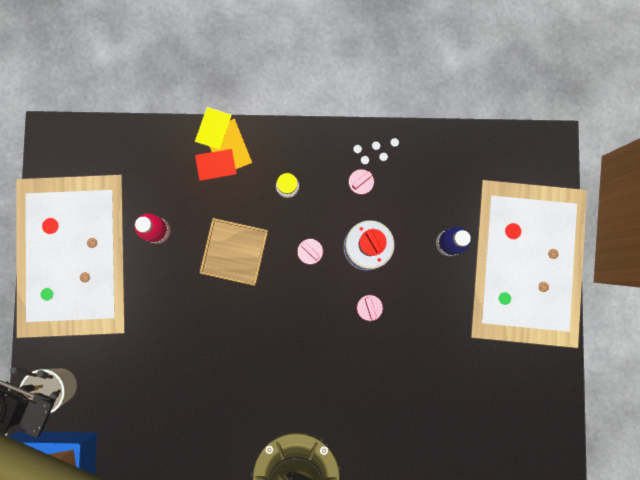

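The pictures show the white tank with the red cap at top (373,242) / side (367,262), and the tray at top (234,252) / side (289,230). Cap-shaped candidates in the top view are the red one at (373,242) and three pink ones at (361,182), (310,251) and (370,308). Only the red one sits in the white tank, so it fits the description. Next I'll confirm it in enlarged crops and measure it.

```bash
cat > h.py <<'E'
import numpy as np, cv2
from cell import get_calibration
C={n:get_calibration(n) for n in("side","top")}
def ray(n,uv):
    c=C[n];R=np.array(c["R"]);t=np.array(c["t"])
    d=R.T@np.array([(uv[0]-c["cx"])/c["fx"],(uv[1]-c["cy"])/c["fy"],1.]); return -R.T@t,d/np.linalg.norm(d)
def onz(n,uv,z):
    o,d=ray(n,uv); return o+d*(z-o[2])/d[2]
def tri(a,b):
    o1,d1=ray("top",a);o2,d2=ray("side",b)
    s=np.linalg.lstsq(np.c_[d1,-d2],o2-o1,rcond=None)[0]
    p,q=o1+s[0]*d1,o2+s[1]*d2
    return (p+q)/2,np.linalg.norm(p-q)
def proj(n,X):
    c=C[n];p=np.array(c["R"])@X+np.array(c["t"]);return np.array([c["fx"]*p[0]/p[2]+c["cx"],c["fy"]*p[1]/p[2]+c["cy"]])
E
python3 - <<'E'
import cv2,numpy as np
t=cv2.imread("pics/top0.png");s=cv2.imread("pics/side0.png")
a=cv2.resize(t[210:280,335:410],None,fx=5.3,fy=5.3,interpolation=cv2.INTER_CUBIC)
b=cv2.resize(s[235:345,320:420],None,fx=4,fy=4,interpolation=cv2.INTER_CUBIC)
o=np.zeros((450,800,3),np.uint8);o[:a.shape[0],:a.shape[1]]=a;o[:b.shape[0],400:400+b.shape[1]]=b
cv2.imwrite("pics/crop.png",o)
def red(im):
    h=cv2.cvtColor(im,cv2.COLOR_BGR2HSV);return (((h[...,0]<8)|(h[...,0]>172))&(h[...,1]>150)&(h[...,2]>60)).astype(np.uint8)
for n,im,(x0,x1,y0,y1) in(("top",t,(335,410,210,280)),("side",s,(320,420,235,345))):
    m=np.zeros(im.shape[:2],np.uint8);m[y0:y1,x0:x1]=red(im)[y0:y1,x0:x1]
    k,l,st,ce=cv2.connectedComponentsWithStats(m)
    for i in range(1,k): print(n,st[i],ce[i].round(2))
h=cv2.cvtColor(t,cv2.COLOR_BGR2HSV);m=((h[...,0]>8)&(h[...,0]<25)&(h[...,1]>60)&(h[...,2]>90)).astype(np.uint8)
m[:, :180]=0;m[:,290:]=0;m[:205]=0;m[300:]=0
c=max(cv2.findContours(m,0,2)[0],key=cv2.contourArea);print("tray",cv2.minAreaRect(c))
h=cv2.cvtColor(s,cv2.COLOR_BGR2HSV);m=((h[...,0]>8)&(h[...,0]<25)&(h[...,1]>60)&(h[...,2]>60)).astype(np.uint8)
m[:, :240]=0;m[:,335:]=0;m[:203]=0;m[265:]=0
c=max(cv2.findContours(m,0,2)[0],key=cv2.contourArea);print("tray side",cv2.approxPolyDP(c,4,True).reshape(-1,2).tolist())
E
```

```text
top [360 227   3   3   7] [361.   228.29]
top [359 229  27  27 550] [372.36 241.9 ]
top [378 259   3   2   6] [379.  259.5]
side [351 244  34  32 688] [367.8  262.33]
side [353 299   4   3   9] [354.67 300.11]
side [358 319   4   3   9] [359.67 320.11]
tray ((233.32302856445312, 251.266845703125), (58.313568115234375, 58.388519287109375), 12.994616508483887)
tray side [[309, 206], [253, 214], [264, 255], [299, 250], [299, 257], [304, 253], [300, 249], [324, 245]]
```

View pics/crop.png

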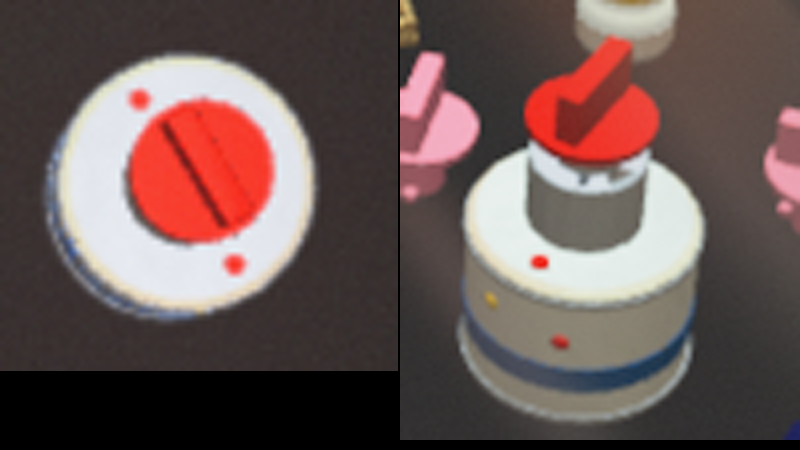

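The crop confirms it: this is the red bar-handled cap, standing in the steel neck of the white drum. The drum's red dots are at top (361,228) and (379,259.5). Now I'll measure positions.

Run:
```python
from h import *
t=cv2.imread("pics/top0.png");s=cv2.imread("pics/side0.png")
np.set_printoptions(precision=4,suppress=True)
d1,d2=onz("top",(361,228.29),.09),onz("top",(379,259.5),.09)
print("dots",d1,d2,(d1+d2)/2,np.degrees(np.arctan2(*(d1-d2)[[1,0]]))," side dot",onz("side",(354.67,300.11),.09),tri((379,259.5),(354.67,300.11)))
P,e=tri((372.9,242.3),(367.75,264.3));print("disc",P,e, onz("top",(372.9,242.3),.155))
# white drum top outline
h=cv2.cvtColor(t,cv2.COLOR_BGR2HSV)
m=np.zeros(t.shape[:2],np.uint8);m[210:280,335:410]=(h[...,2]>140)[210:280,335:410]
c=max(cv2.findContours(m,0,1)[0],key=cv2.contourArea);el=cv2.fitEllipse(cv2.convexHull(c));print("drum",el,onz("top",el[0],.09))
m=np.zeros(t.shape[:2],np.uint8);m[227:258,357:390]=((h[...,1]>150)&(h[...,2]>60))[227:258,357:390]
m=cv2.morphologyEx(m,cv2.MORPH_OPEN,np.ones((5,5)))
c=max(cv2.findContours(m,0,1)[0],key=cv2.contourArea);el=cv2.fitEllipse(cv2.convexHull(c));print("disc el",el,onz("top",el[0],.155))
# bar: side-view top ends: 
# tray
for z in(.018,):print("tray",onz("top",(233.32,251.27),z))
for uv in [(309,206),(253,214),(264,251.5),(324,241.5)]:print("sidecorner",uv,onz("side",uv,.018))
for n,uv,z in(("jar",(287.5,183),.06),("pinkb",(149,228),.16),("blueb",(463,239),.16)):print(n,onz("top",uv,z))
for a,b in (((361,182),(427,270)),((310,251),(325,265)),((370,308),(296,331))):print("pink",tri(a,b))
a=cv2.resize(t[212:290,195:273],None,fx=5,fy=5,interpolation=cv2.INTER_CUBIC)
b=cv2.resize(s[200:262,248:330],None,fx=4.8,fy=4.8,interpolation=cv2.INTER_CUBIC)
o=np.zeros((400,800,3),np.uint8);o[:390,:390]=a;o[:b.shape[0],400:400+b.shape[1]]=b
cv2.imwrite("pics/tray.png",o)
```

```text
dots [ 0.6351 -0.1534  0.09  ] [ 0.557  -0.1992  0.09  ] [ 0.5961 -0.1763  0.09  ] 30.396264981653392  side dot [ 0.5579 -0.1978  0.09  ] (array([ 0.557 , -0.1991,  0.0914]), np.float64(0.00012451663701091285))
disc [ 0.595  -0.1769  0.1537] 0.0012010004962381873 [ 0.5944 -0.1764  0.155 ]
drum ((369.06658935546875, 244.39056396484375), (48.40159606933594, 49.18758010864258), 85.87164306640625) [ 0.5947 -0.174   0.09  ]
disc el ((372.3935852050781, 241.94851684570312), (25.653474807739258, 26.74774932861328), 63.31270980834961) [ 0.5952 -0.1752  0.155 ]
tray [0.577  0.1752 0.018 ]
sidecorner (309, 206) [0.6654 0.2337 0.018 ]
sidecorner (253, 214) [0.5193 0.2628 0.018 ]
sidecorner (264, 251.5) [0.4859 0.1078 0.018 ]
sidecorner (324, 241.5) [0.6321 0.0808 0.018 ]
jar [0.7532 0.0349 0.06  ]
pinkb [0.6199 0.3628 0.16  ]
blueb [ 0.6054 -0.3926  0.16  ]
pink (array([ 0.7612, -0.1566,  0.0614]), np.float64(0.0057642456911860575))
pink (array([ 0.5794, -0.0262,  0.0436]), np.float64(0.0007038890279307331))
pink (array([ 0.4352, -0.1825,  0.0438]), np.float64(0.0008714551727428433))
```

View pics/tray.png

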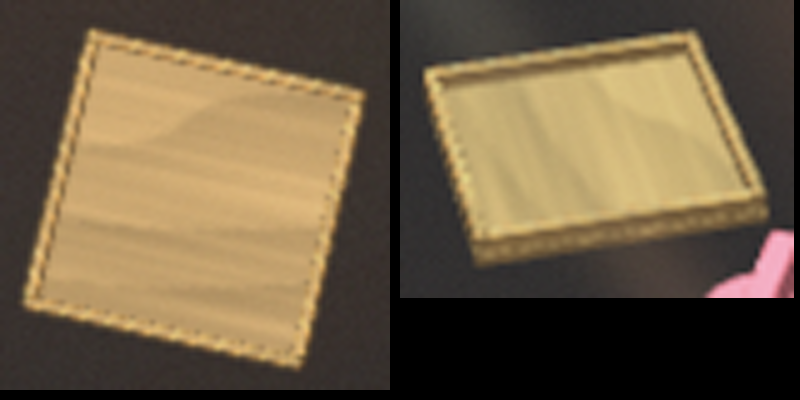

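```bash
cat > m.py <<'E'
import numpy as np,sys
from cell import telemetry
from scipy.spatial.transform import Rotation as Ro
def plan(x,y,z,yaw,n):
    o=telemetry.get_obs();p=o["tool_pos"];R=Ro.from_euler("xyz",o["tool_rot"],degrees=True)
    d=R.inv().apply(np.array([x,y,z])-p)*100
    dy=(yaw-o["tool_rot"][2]+180)%360-180
    print("t",round(o["time_s"],2),"pos",p.round(4),"rot",o["tool_rot"].round(2),"F",o["force"].round(2),"total cm",d.round(2),"turn",round(-np.radians(dy),3))
    for i in range(1,n+1): print((d*i/n).round(2).tolist(),round(-np.radians(dy)*i/n,3))
a=list(map(float,sys.argv[1:]));plan(*a[:4],int(a[4]))
E
python3 m.py 0.595 -0.176 0.23 -59.6 20 | head -6; python3 m.py 0.595 -0.176 0.23 69.1 4
```

```text
t 0.1 pos [0.2318 0.6068 0.2296] rot [1.7999e+02 9.0000e-02 6.9100e+01] F [ 0.64 -0.61  0.13] total cm [-6.017e+01  6.186e+01  6.000e-02] turn 2.246
[-3.01, 3.09, 0.0] 0.112
[-6.02, 6.19, 0.01] 0.225
[-9.03, 9.28, 0.01] 0.337
[-12.03, 12.37, 0.01] 0.449
[-15.04, 15.46, 0.02] 0.562
t 0.1 pos [0.2318 0.6068 0.2296] rot [1.7999e+02 9.0000e-02 6.9100e+01] F [ 0.64 -0.61  0.13] total cm [-6.017e+01  6.186e+01  6.000e-02] turn -0.0
[-15.04, 15.46, 0.02] -0.0
[-30.08, 30.93, 0.03] -0.0
[-45.13, 46.39, 0.05] -0.0
[-60.17, 61.86, 0.06] -0.0
```

>>> carry_out([
  [-3, 3.1, 0],
  [-6, 6.2, 0],
  [-9, 9.3, 0],
  [-12, 12.4, 0],
  [-15, 15.5, 0],
], turn=[0.11, 0.22, 0.33, 0.45, 0.56], gripper=[1, 1, 1, 1, 1])

```text
time_s: 0.72
tool_pos: [0.3235, 0.4102, 0.2302]
tool_rot: [180.0, 0.0, 36.8]
force: [0.3, -0.0, -0.1]
grip_width: 0.087
```

```bash
python3 m.py 0.595 -0.176 0.23 -59.6 15 | head -6
```

```text
t 0.72 pos [0.3235 0.4102 0.2302] rot [1.7999e+02 3.0000e-02 3.6800e+01] F [ 0.26 -0.02 -0.06] total cm [-1.338e+01  6.320e+01  4.000e-02] turn 1.683
[-0.89, 4.21, 0.0] 0.112
[-1.78, 8.43, 0.0] 0.224
[-2.68, 12.64, 0.01] 0.337
[-3.57, 16.85, 0.01] 0.449
[-4.46, 21.07, 0.01] 0.561
```

>>> carry_out([
  [-0.9, 4.2, 0],
  [-1.8, 8.4, 0],
  [-2.7, 12.6, 0],
  [-3.6, 16.9, 0],
  [-4.5, 21.1, 0],
], turn=[0.11, 0.22, 0.34, 0.45, 0.56], gripper=[1, 1, 1, 1, 1])

```text
time_s: 1.35
tool_pos: [0.4146, 0.2147, 0.2303]
tool_rot: [180.0, 0.0, 4.7]
force: [-0.0, 0.5, 0.5]
grip_width: 0.0868
```

```bash
python3 m.py 0.595 -0.176 0.23 -59.6 10 | head -6
```

```text
t 1.35 pos [0.4146 0.2147 0.2303] rot [1.80e+02 1.00e-02 4.72e+00] F [-0.03  0.47  0.47] total cm [1.477e+01 4.042e+01 3.000e-02] turn 1.123
[1.48, 4.04, 0.0] 0.112
[2.95, 8.08, 0.01] 0.225
[4.43, 12.13, 0.01] 0.337
[5.91, 16.17, 0.01] 0.449
[7.38, 20.21, 0.01] 0.561
```

>>> carry_out([
  [1.5, 4.0, 0],
  [3.0, 8.1, 0],
  [4.4, 12.1, 0],
  [5.9, 16.2, 0],
  [7.4, 20.2, 0],
], turn=[0.11, 0.22, 0.34, 0.45, 0.56], gripper=[1, 1, 1, 1, 1])

```text
time_s: 1.98
tool_pos: [0.5055, 0.02, 0.2303]
tool_rot: [-180.0, 0.0, -27.4]
force: [-0.8, 0.1, 0.5]
grip_width: 0.087
```

```bash
python3 m.py 0.595 -0.176 0.23 -59.6 5 | head -6
```

```text
t 1.98 pos [0.5055 0.02   0.2303] rot [-1.800e+02  2.000e-02 -2.736e+01] F [-0.78  0.12  0.52] total cm [16.95 13.29  0.03] turn 0.563
[3.39, 2.66, 0.01] 0.113
[6.78, 5.32, 0.01] 0.225
[10.17, 7.98, 0.02] 0.338
[13.56, 10.63, 0.02] 0.45
[16.95, 13.29, 0.03] 0.563
```

>>> carry_out([
  [3.4, 2.7, 0],
  [6.8, 5.3, 0],
  [10.2, 8.0, 0],
  [13.6, 10.6, 0],
  [17, 13.3, 0],
], turn=[0.11, 0.22, 0.34, 0.45, 0.565], gripper=[1, 1, 1, 1, 1])

```text
time_s: 2.6
tool_pos: [0.5963, -0.1755, 0.2301]
tool_rot: [180.0, 0.0, -59.7]
force: [0.5, -0.3, 0.3]
grip_width: 0.0873
```

```bash
python3 m.py 0.595 -0.176 0.195 -59.6 1
python3 - <<'E'
from cell import read_camera;import cv2,numpy as np
t=read_camera("top");s=read_camera("side")
a=cv2.resize(t[190:290,320:420],None,fx=4,fy=4);b=cv2.resize(s[190:310,310:430],None,fx=3.33,fy=3.33)
o=np.zeros((400,800,3),np.uint8);o[:,:400]=a[:400,:400];o[:b.shape[0],400:400+b.shape[1]]=b[:400]
cv2.imwrite("pics/above.png",o[:,:,::-1])
E
```

```text
t 2.6 pos [ 0.5963 -0.1755  0.2301] rot [ 1.7999e+02  3.0000e-02 -5.9710e+01] F [ 0.49 -0.28  0.29] total cm [-0.02  0.14  3.51] turn -0.002
[-0.02, 0.14, 3.51] -0.002
```

View pics/above.png

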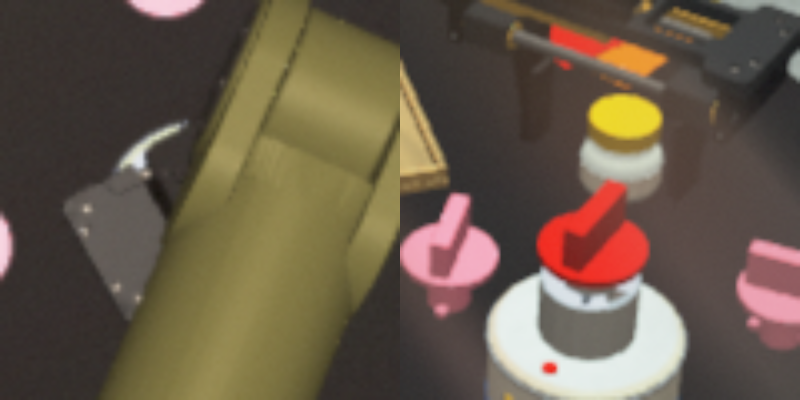

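The crop shows the open jaws above and straddling the bar in the side view, and the arm hides the cap in the top view. Lowering over the bar.

>>> carry_out([
  [0, 0.1, 1.5],
  [0, 0.1, 3],
  [0, 0.1, 4.2],
  [0, 0.1, 5.2],
  [0, 0.1, 5.2],
], turn=[0, 0, 0, 0, 0], gripper=[1, 1, 1, 1, 1])

```text
time_s: 3.32
tool_pos: [0.5946, -0.1745, 0.1776]
tool_rot: [179.9, 0.1, -59.5]
force: [-0.8, -0.4, -0.2]
grip_width: 0.0873
```

```bash
python3 m.py 0.595 -0.176 0.168 -59.6 1
python3 - <<'E'
from cell import read_camera;import cv2,numpy as np
s=read_camera("side")
b=cv2.resize(s[200:320,300:440],None,fx=5,fy=5)
cv2.imwrite("pics/above2.png",b[:,:,::-1])
E
```

```text
t 3.33 pos [ 0.5946 -0.1745  0.1776] rot [ 1.7995e+02  6.0000e-02 -5.9490e+01] F [-0.82 -0.35 -0.25] total cm [0.15 0.04 0.96] turn 0.002
[0.15, 0.04, 0.96] 0.002
```

View pics/above2.png

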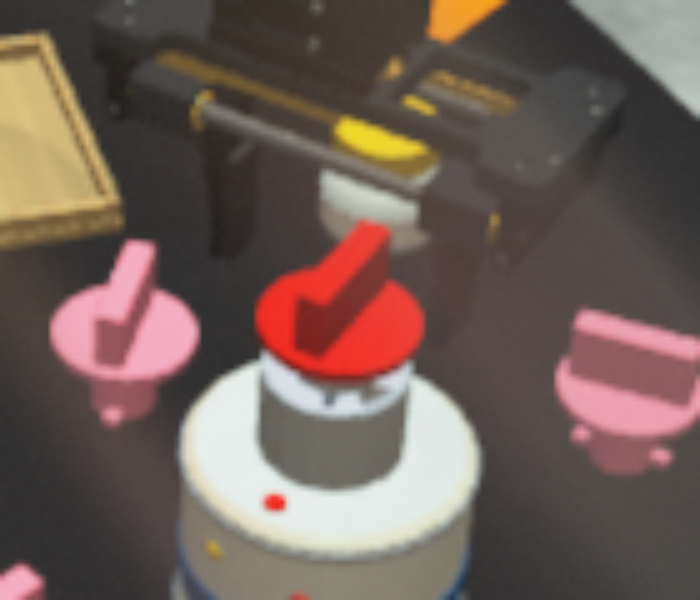

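Run:
```python
from h import *
for X in ([.5946,-.1745,.1696],[.595,-.176,.185],[.595,-.176,.155]):
    print((proj("side",np.array(X))-[300,200])*5)
u=np.array([np.cos(np.radians(-59.5)),np.sin(np.radians(-59.5)),0])
for s in(.0435,.0585,-.0435,-.0585):print(s,(proj("side",np.array([.5946,-.1745,.1696])+s*u)-[300,200])*5)
```

```text
[335.66273456 287.45625555]
[340.85604932 258.81035493]
[336.22117495 317.89189245]
0.0435 [433.54251676 327.119897  ]
0.0585 [467.996101   341.08145864]
-0.0435 [240.70433892 248.97644212]
-0.0585 [208.61385547 235.97247541]
```

Predicted finger pixels match the picture, so the bar is between the fingers. Next I'll lower to grip height with a small centring correction.

>>> carry_out([
  [0.15, 0, 0.5],
  [0.15, 0, 0.9],
  [0.15, 0, 0.95],
], turn=[0, 0, 0], gripper=[1, 1, 1])

```text
time_s: 3.75
tool_pos: [0.5957, -0.1764, 0.1687]
tool_rot: [180.0, 0.0, -59.5]
force: [0.0, -0.3, -0.7]
grip_width: 0.0872
```

>>> carry_out([
  [0, 0, 0],
  [0, 0, 0],
  [0, 0, 0],
  [0, 0, 0],
], turn=[0, 0, 0, 0], gripper=[0.4, 0.3, 0.2, 0.2], squeeze=5)

```text
time_s: 4.25
tool_pos: [0.5959, -0.1764, 0.1691]
tool_rot: [-180.0, -0.0, -59.5]
force: [1.6, 0.3, 0.3]
grip_width: 0.0549
```

>>> carry_out([
  [0, 0, 0.15],
  [0, 0, 0.15],
  [0, 0, 0.15],
  [0, 0, 0.15],
  [0, 0, 0.15],
], turn=[0, 0, 0, 0, 0], gripper=[0.3, 0.2, 0.2, 0.2, 0.2])

```text
time_s: 4.88
tool_pos: [0.5959, -0.1764, 0.1676]
tool_rot: [-180.0, -0.0, -59.5]
force: [0.1, -0.3, 0.6]
grip_width: 0.0178
```

>>> carry_out([
  [0, 0, 0],
  [0, 0, 0],
  [0, 0, 0],
  [0, 0, 0],
], turn=[0, 0, 0, 0], gripper=[0.1, 0.1, 0.1, 0.1])

```text
time_s: 5.38
tool_pos: [0.5958, -0.1763, 0.1676]
tool_rot: [-180.0, 0.0, -59.5]
force: [-0.5, 0.3, 0.5]
grip_width: 0.0137
```

>>> carry_out([
  [0, 0, 0],
  [0, 0, 0],
  [0, 0, 0],
], turn=[0, 0, 0], gripper=[0, 0, 0], squeeze=40)

```text
time_s: 5.75
tool_pos: [0.5958, -0.1763, 0.1676]
tool_rot: [-180.0, 0.0, -59.5]
force: [-0.4, -0.3, 0.7]
grip_width: 0.0138
```

>>> carry_out([
  [0, 0, 0.1],
  [0, 0, 0.2],
], turn=[0, 0], gripper=[0, 0])

```text
time_s: 6.0
tool_pos: [0.5959, -0.1763, 0.1664]
tool_rot: [-180.0, 0.0, -59.5]
force: [-1.9, 1.9, 5.8]
grip_width: 0.0135
```

>>> carry_out([
  [0, 0, 0.1],
  [0, 0, 0.1],
], turn=[0, 0], gripper=[0, 0])

```text
time_s: 6.25
tool_pos: [0.5959, -0.1763, 0.1655]
tool_rot: [-180.0, 0.0, -59.5]
force: [-2.3, 1.7, 5.9]
grip_width: 0.0136
```

>>> carry_out([
  [0, 0, 0.1],
  [0, 0, 0.1],
], turn=[0, 0], gripper=[0, 0])

```text
time_s: 6.5
tool_pos: [0.5959, -0.1764, 0.1646]
tool_rot: [-180.0, 0.0, -59.5]
force: [-2.7, 0.3, 7.2]
grip_width: 0.0142
```

>>> carry_out([
  [0, 0, 0.1],
  [0, 0, 0.1],
], turn=[0, 0], gripper=[0, 0])

```text
time_s: 6.75
tool_pos: [0.5959, -0.1764, 0.1636]
tool_rot: [-180.0, 0.0, -59.5]
force: [-2.4, 2.2, 6.9]
grip_width: 0.0138
```

>>> carry_out([
  [0, 0, 0.1],
  [0, 0, 0.1],
], turn=[0, 0], gripper=[0, 0])

```text
time_s: 7.0
tool_pos: [0.5959, -0.1764, 0.1627]
tool_rot: [-180.0, 0.0, -59.5]
force: [-2.3, -0.2, 5.7]
grip_width: 0.0135
```

>>> carry_out([
  [0, 0, 0.1],
  [0, 0, 0.1],
], turn=[0, 0], gripper=[0, 0])

```text
time_s: 7.25
tool_pos: [0.596, -0.1764, 0.1622]
tool_rot: [-179.9, 0.0, -59.5]
force: [-4.1, 2.5, 10.2]
grip_width: 0.0137
```

>>> carry_out([
  [0, 0, 0.1],
  [0, 0, 0.1],
], turn=[0, 0], gripper=[0, 0])

```text
time_s: 7.5
tool_pos: [0.596, -0.1764, 0.1622]
tool_rot: [-179.9, 0.0, -59.5]
force: [-5.2, 1.5, 14.1]
grip_width: 0.0136
```

Force rose sharply at z≈0.1622. I'll check by camera that the cap itself went down, and that the fingers didn't slip onto the disc.

Run:
```python
from cell import read_camera;import cv2,numpy as np
from h import *
s=read_camera("side");s0=cv2.imread("pics/side0.png")[:,:,::-1]
cv2.imwrite("pics/side_p.png",s[:,:,::-1])
o=np.hstack([cv2.resize(x[230:340,320:420],None,fx=4,fy=4,interpolation=cv2.INTER_CUBIC) for x in(s0,s)])
cv2.imwrite("pics/cmp.png",o[:,:,::-1])
for im in(s0,s):
    h=cv2.cvtColor(np.ascontiguousarray(im),cv2.COLOR_RGB2HSV)
    m=(((h[...,0]<8)|(h[...,0]>172))&(h[...,1]>150)&(h[...,2]>60))
    for x in range(362,376,3):
        r=np.where(m[240:290,x])[0]; print(x,r.min()+240,r.max()+240,end=" | ")
    print()
for z in(.149,.1436):
    print(proj("side",np.array([.595,-.176,z])))
```

```text
362 253 274 | 365 251 275 | 368 248 275 | 371 245 275 | 374 245 274 | 
362 256 276 | 365 253 277 | 368 250 277 | 371 269 277 | 374 266 276 | 
[367.06211984 265.89983152]
[366.89913199 267.9774656 ]
```

View pics/cmp.png

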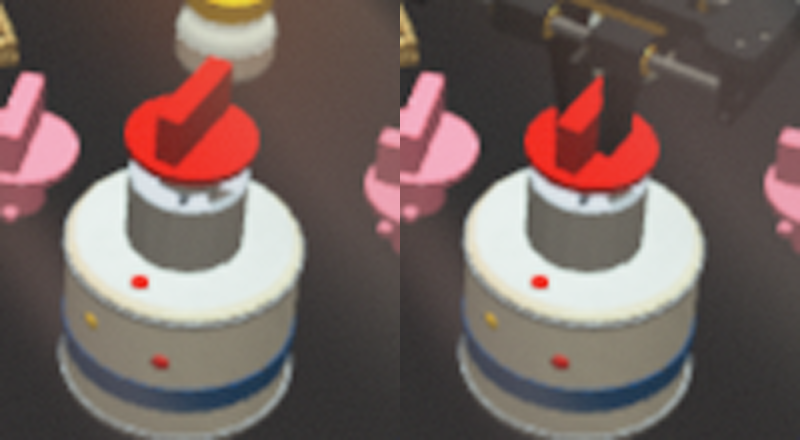

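The disc's lower edge dropped 2 px, or about 5.4 mm, so the cap moved with the grip and the spring has bottomed. I'll ease off a little and start the twist.

>>> carry_out([
  [0, 0, -0.12],
  [0, 0, -0.12],
  [0, 0, -0.12],
  [0, 0, -0.12],
], turn=[0, 0, -0.04, -0.08], gripper=[0, 0, 0, 0])

```text
time_s: 8.05
tool_pos: [0.5965, -0.1767, 0.1623]
tool_rot: [-179.9, -0.1, -54.9]
force: [-1.2, 1.3, 7.0]
grip_width: 0.0138
```

```bash
cat > o.py <<'E'
from cell import telemetry
o=telemetry.get_obs()
print(o["time_s"],o["tool_pos"].round(4),o["tool_rot"].round(2),"F",o["force"].round(2),"T",o["wrist_torque"].round(3),o["grip_width"],"q",o["qpos"].round(1))
E
python3 o.py
```

```text
8.05 [ 0.5965 -0.1767  0.1623] [-1.799e+02 -7.000e-02 -5.488e+01] F [-1.18  1.31  6.98] T [ 0.131  0.525 -0.022] 0.013836013438398891 q [-17.8  20.2  39.6  93.8 -13.5  70.8 -30.3]
```

>>> carry_out([
  [0, 0, 0],
  [0, 0, 0],
  [0, 0, 0],
  [0, 0, 0],
  [0, 0, 0],
], turn=[-0.08, -0.16, -0.24, -0.32, -0.32], gripper=[0, 0, 0, 0, 0])

```text
time_s: 8.68
tool_pos: [0.5972, -0.1768, 0.1625]
tool_rot: [-179.9, -0.2, -36.6]
force: [-0.5, 1.8, 6.4]
grip_width: 0.0139
```

```bash
python3 o.py
```

```text
8.675 [ 0.5972 -0.1768  0.1625] [-179.89   -0.18  -36.57] F [-0.53  1.76  6.35] T [ 0.049  0.208 -0.047] 0.013888348523522836 q [-15.4  19.6  36.5  93.7 -12.3  70.6 -13. ]
```

>>> carry_out([
  [-0.03, 0.03, 0.02],
  [-0.06, 0.05, 0.02],
  [-0.08, 0.06, 0.02],
  [-0.08, 0.06, 0.02],
], turn=[-0.09, -0.18, -0.27, -0.32], gripper=[0, 0, 0, 0])

```text
time_s: 9.18
tool_pos: [0.5965, -0.1767, 0.1625]
tool_rot: [-179.9, -0.2, -18.2]
force: [0.1, 0.5, 7.0]
grip_width: 0.0136
```

```bash
python3 o.py
```

```text
9.175 [ 0.5965 -0.1767  0.1625] [-179.94   -0.24  -18.16] F [0.13 0.46 6.95] T [ 0.078  0.049 -0.024] 0.013603904180266411 q [-13.2  19.   33.5  93.8 -11.   70.3   4.4]
```

>>> carry_out([
  [0, 0, 0],
  [0, 0, 0],
], turn=[-0.06, -0.06], gripper=[0, 0])

```text
time_s: 9.43
tool_pos: [0.5964, -0.1767, 0.1625]
tool_rot: [-180.0, -0.2, -14.8]
force: [-0.3, 1.3, 7.1]
grip_width: 0.0139
```

```bash
python3 o.py
```

```text
9.425 [ 0.5964 -0.1767  0.1625] [-179.96   -0.24  -14.8 ] F [-0.33  1.28  7.14] T [0.015 0.085 0.021] 0.013884480746909766 q [-12.7  18.9  33.   93.8 -10.8  70.3   7.6]
```

>>> carry_out([
  [0, 0, 0],
  [0, 0, 0],
], turn=[-0.05, -0.05], gripper=[0, 0])

```text
time_s: 9.68
tool_pos: [0.5964, -0.1768, 0.1625]
tool_rot: [-180.0, -0.2, -11.9]
force: [0.7, -0.4, 6.9]
grip_width: 0.0135
```

```bash
python3 o.py
```

```text
9.675 [ 0.5964 -0.1768  0.1625] [-179.97   -0.24  -11.95] F [ 0.69 -0.44  6.88] T [0.092 0.094 0.038] 0.013509405378904611 q [-12.4  18.8  32.5  93.7 -10.7  70.3  10.4]
```

Turned 47.5° so far with almost no torque. Continuing in small feeling steps.

>>> carry_out([
  [0, 0, 0],
  [0, 0, 0],
], turn=[-0.05, -0.05], gripper=[0, 0])

```text
time_s: 9.93
tool_pos: [0.5964, -0.1768, 0.1625]
tool_rot: [-180.0, -0.2, -9.1]
force: [-0.1, 0.5, 6.8]
grip_width: 0.0135
```

```bash
python3 o.py
```

```text
9.925 [ 0.5964 -0.1768  0.1625] [-179.99   -0.24   -9.08] F [-0.06  0.49  6.85] T [0.088 0.118 0.022] 0.013484704359258696 q [-12.   18.8  32.1  93.7 -10.5  70.3  13.1]
```

>>> carry_out([
  [0, 0, 0],
  [0, 0, 0],
], turn=[-0.04, -0.04], gripper=[0, 0])

```text
time_s: 10.18
tool_pos: [0.5964, -0.1768, 0.1625]
tool_rot: [180.0, -0.2, -6.8]
force: [0.1, 1.0, 8.4]
grip_width: 0.0137
```

```bash
python3 o.py
```

```text
10.175 [ 0.5964 -0.1768  0.1625] [180.    -0.24  -6.8 ] F [0.06 0.97 8.44] T [0.099 0.057 0.033] 0.013734675895886563 q [-11.7  18.7  31.7  93.7 -10.4  70.3  15.3]
```

>>> carry_out([
  [0, 0, 0],
  [0, 0, 0],
], turn=[-0.04, -0.04], gripper=[0, 0])

```text
time_s: 10.42
tool_pos: [0.5964, -0.1768, 0.1625]
tool_rot: [180.0, -0.2, -4.5]
force: [0.0, 1.0, 6.8]
grip_width: 0.0136
```

```bash
python3 o.py
```

```text
10.425 [ 0.5964 -0.1768  0.1625] [179.99  -0.24  -4.51] F [0.01 1.   6.76] T [ 0.085  0.069 -0.023] 0.01360757760185335 q [-11.5  18.7  31.3  93.7 -10.2  70.3  17.5]
```

>>> carry_out([
  [0, 0, 0],
  [0, 0, 0],
], turn=[-0.03, -0.03], gripper=[0, 0])

```text
time_s: 10.68
tool_pos: [0.5963, -0.1768, 0.1625]
tool_rot: [180.0, -0.2, -2.8]
force: [0.2, 0.8, 7.1]
grip_width: 0.0136
```

```bash
python3 o.py
```

```text
10.675 [ 0.5963 -0.1768  0.1625] [179.98  -0.23  -2.79] F [0.24 0.82 7.05] T [0.124 0.084 0.018] 0.013647397134626035 q [-11.3  18.6  31.1  93.7 -10.1  70.3  19.1]
```

>>> carry_out([
  [0, 0, 0],
  [0, 0, 0],
], turn=[-0.04, -0.04], gripper=[0, 0])

```text
time_s: 10.92
tool_pos: [0.5964, -0.1768, 0.1625]
tool_rot: [180.0, -0.2, -0.5]
force: [-0.7, 1.0, 6.8]
grip_width: 0.0137
```

```bash
python3 o.py
```

```text
10.925 [ 0.5964 -0.1768  0.1625] [179.97  -0.24  -0.49] F [-0.7   0.96  6.8 ] T [0.045 0.17  0.01 ] 0.013660545483005479 q [-11.   18.6  30.7  93.7 -10.   70.2  21.3]
```

>>> carry_out([
  [0, 0, 0],
  [0, 0, 0],
], turn=[-0.03, -0.03], gripper=[0, 0])

```text
time_s: 11.18
tool_pos: [0.5964, -0.1768, 0.1625]
tool_rot: [180.0, -0.2, 1.2]
force: [-0.5, 0.1, 7.4]
grip_width: 0.0139
```

```bash
python3 o.py
```

```text
11.175 [ 0.5964 -0.1768  0.1625] [179.96  -0.23   1.22] F [-0.5   0.13  7.35] T [0.084 0.137 0.001] 0.013896243173434072 q [-10.8  18.5  30.5  93.7  -9.9  70.2  22.9]
```

Turned 60.7°, still free.

>>> carry_out([
  [0, 0, 0],
  [0, 0, 0],
], turn=[-0.04, -0.04], gripper=[0, 0])

```text
time_s: 11.42
tool_pos: [0.5964, -0.1768, 0.1625]
tool_rot: [180.0, -0.2, 3.5]
force: [0.8, -0.4, 7.3]
grip_width: 0.0138
```

```bash
python3 o.py
```

```text
11.425 [ 0.5964 -0.1768  0.1625] [179.96  -0.23   3.51] F [ 0.76 -0.37  7.34] T [ 0.035  0.12  -0.004] 0.01384172210149373 q [-10.5  18.5  30.1  93.7  -9.8  70.2  25.1]
```

>>> carry_out([
  [0, 0, 0],
  [0, 0, 0],
], turn=[-0.03, -0.03], gripper=[0, 0])

```text
time_s: 11.68
tool_pos: [0.5963, -0.1768, 0.1625]
tool_rot: [179.9, -0.2, 5.2]
force: [-0.1, 0.4, 7.3]
grip_width: 0.0138
```

```bash
python3 o.py
```

```text
11.675 [ 0.5963 -0.1768  0.1625] [179.95  -0.23   5.22] F [-0.12  0.35  7.33] T [ 0.05   0.094 -0.002] 0.01384070491351359 q [-10.3  18.5  29.8  93.7  -9.7  70.2  26.8]
```

>>> carry_out([
  [0, 0, 0],
  [0, 0, 0],
], turn=[-0.04, -0.04], gripper=[0, 0])

```text
time_s: 11.92
tool_pos: [0.5964, -0.1768, 0.1625]
tool_rot: [179.9, -0.2, 7.5]
force: [-0.4, 0.5, 7.4]
grip_width: 0.0139
```

```bash
python3 o.py
```

```text
11.925 [ 0.5964 -0.1768  0.1625] [179.94  -0.23   7.53] F [-0.38  0.47  7.4 ] T [0.09  0.072 0.015] 0.013872294099503276 q [-10.   18.4  29.5  93.7  -9.6  70.2  29. ]
```

>>> carry_out([
  [0, 0, 0],
  [0, 0, 0],
], turn=[-0.03, -0.03], gripper=[0, 0])

```text
time_s: 12.18
tool_pos: [0.5964, -0.1768, 0.1625]
tool_rot: [179.9, -0.2, 9.2]
force: [0.3, 0.8, 6.6]
grip_width: 0.0139
```

```bash
python3 o.py
```

```text
12.175 [ 0.5964 -0.1768  0.1625] [179.93  -0.23   9.24] F [0.29 0.78 6.64] T [ 0.089  0.027 -0.003] 0.013904434911284368 q [-9.8 18.4 29.2 93.6 -9.5 70.2 30.6]
```

>>> carry_out([
  [0, 0, 0],
  [0, 0, 0],
], turn=[-0.04, -0.04], gripper=[0, 0])

```text
time_s: 12.42
tool_pos: [0.5963, -0.1768, 0.1625]
tool_rot: [179.9, -0.2, 11.5]
force: [-0.5, 0.7, 6.6]
grip_width: 0.0137
```

```bash
python3 o.py
```

```text
12.425 [ 0.5963 -0.1768  0.1625] [179.92  -0.22  11.53] F [-0.49  0.73  6.55] T [ 0.108  0.091 -0.024] 0.013658890105158542 q [-9.5 18.3 28.9 93.6 -9.3 70.2 32.8]
```

>>> carry_out([
  [0, 0, 0],
  [0, 0, 0],
], turn=[-0.03, -0.03], gripper=[0, 0])

```text
time_s: 12.68
tool_pos: [0.5962, -0.1769, 0.1624]
tool_rot: [179.9, -0.2, 13.2]
force: [-0.7, 0.1, 7.0]
grip_width: 0.0136
```

```bash
python3 o.py
```

```text
12.675 [ 0.5962 -0.1769  0.1624] [179.92  -0.2   13.24] F [-0.73  0.14  7.04] T [ 0.072  0.191 -0.019] 0.013572584813450058 q [-9.3 18.3 28.6 93.6 -9.2 70.2 34.5]
```

72.7°, with smaller steps from here and a reading after each.

>>> carry_out([
  [0, 0, 0],
  [0, 0, 0],
], turn=[-0.03, -0.03], gripper=[0, 0])

```text
time_s: 12.92
tool_pos: [0.5959, -0.1771, 0.1624]
tool_rot: [179.9, -0.2, 14.9]
force: [-1.3, 0.6, 7.5]
grip_width: 0.0138
```

```bash
python3 o.py
```

```text
12.925 [ 0.5959 -0.1771  0.1624] [ 1.7992e+02 -1.7000e-01  1.4940e+01] F [-1.35  0.63  7.54] T [ 0.032  0.274 -0.004] 0.013792699475551857 q [-9.1 18.3 28.4 93.6 -9.1 70.2 36.1]
```

>>> carry_out([
  [0, 0, 0],
  [0, 0, 0],
], turn=[-0.03, -0.03], gripper=[0, 0])

```text
time_s: 13.18
tool_pos: [0.5956, -0.1773, 0.1624]
tool_rot: [179.9, -0.1, 16.6]
force: [-1.2, 0.0, 6.4]
grip_width: 0.0139
```

```bash
python3 o.py
```

```text
13.175 [ 0.5956 -0.1773  0.1624] [ 1.7991e+02 -1.3000e-01  1.6650e+01] F [-1.16  0.03  6.44] T [-0.035  0.456 -0.146] 0.01389086045717295 q [-8.9 18.2 28.1 93.6 -9.  70.2 37.7]
```

Position is drifting sideways and Tz is now −0.15 N·m at 76.1°, so one lug is starting to meet the stop. One smaller step.

>>> carry_out([
  [0, 0, 0],
  [0, 0, 0],
], turn=[-0.02, -0.02], gripper=[0, 0])

```text
time_s: 13.42
tool_pos: [0.5955, -0.1773, 0.1624]
tool_rot: [179.9, -0.1, 17.8]
force: [-1.6, -0.0, 7.6]
grip_width: 0.0138
```

```bash
python3 o.py
```

```text
13.425 [ 0.5955 -0.1773  0.1624] [ 1.7992e+02 -1.3000e-01  1.7760e+01] F [-1.61 -0.01  7.61] T [-0.037  0.525 -0.161] 0.013751116097215807 q [-8.8 18.2 28.  93.6 -9.  70.2 38.8]
```

>>> carry_out([
  [0, 0, 0],
  [0, 0, 0],
], turn=[-0.02, -0.02], gripper=[0, 0])

```text
time_s: 13.68
tool_pos: [0.5954, -0.1773, 0.1624]
tool_rot: [179.9, -0.1, 18.9]
force: [-1.5, 0.1, 8.2]
grip_width: 0.0134
```

```bash
python3 o.py
```

```text
13.675 [ 0.5954 -0.1773  0.1624] [ 1.7993e+02 -1.2000e-01  1.8870e+01] F [-1.54  0.07  8.17] T [ 0.109  0.573 -0.371] 0.013415588881121444 q [-8.6 18.2 27.8 93.6 -8.9 70.2 39.9]
```

Tz has jumped to −0.37 N·m, so this is the stop, about 77° round. I'll relax by 1° and lift gently, checking for snags.

>>> carry_out([
  [0, 0, 0],
  [0, 0, -0.1],
  [0, 0, -0.2],
  [0, 0, -0.3],
  [0, 0, -0.3],
], turn=[0.025, 0.025, 0.025, 0.025, 0.025], gripper=[0, 0, 0, 0, 0])

```text
time_s: 14.3
tool_pos: [0.5953, -0.1771, 0.1639]
tool_rot: [179.9, -0.1, 17.5]
force: [1.7, -2.8, 2.4]
grip_width: 0.0138
```

```bash
python3 o.py
```

```text
14.3 [ 0.5953 -0.1771  0.1639] [ 1.7992e+02 -6.0000e-02  1.7510e+01] F [ 1.66 -2.85  2.41] T [-0.708 -0.382 -0.206] 0.013771852987401748 q [-8.8 18.2 28.  93.5 -8.9 70.4 38.5]
```

Upward motion was resisted with a side force of about 3 N along tool y. I'll lower again to free it, then probe the lateral play to centre it before lifting.

>>> carry_out([
  [0, 0, 0.1],
  [0, 0, 0.2],
  [0, 0, 0.2],
], turn=[0, 0, 0], gripper=[0, 0, 0])

```text
time_s: 14.68
tool_pos: [0.5954, -0.1772, 0.1635]
tool_rot: [179.9, -0.1, 17.5]
force: [-0.9, -1.8, 9.9]
grip_width: 0.0134
```

```bash
python3 o.py
```

```text
14.675 [ 0.5954 -0.1772  0.1635] [ 1.7992e+02 -1.1000e-01  1.7510e+01] F [-0.87 -1.79  9.9 ] T [-0.538  0.196 -0.243] 0.013413317509349076 q [-8.8 18.2 28.  93.6 -9.  70.4 38.5]
```

>>> carry_out([
  [0, 0.07, 0],
  [0, 0.07, 0],
], turn=[0, 0], gripper=[0, 0])

```text
time_s: 14.92
tool_pos: [0.5955, -0.1773, 0.1635]
tool_rot: [180.0, -0.1, 17.5]
force: [-0.9, -0.6, 10.6]
grip_width: 0.0136
```

```bash
python3 o.py
```

```text
14.925 [ 0.5955 -0.1773  0.1635] [ 1.7998e+02 -9.0000e-02  1.7530e+01] F [-0.93 -0.63 10.62] T [-0.288  0.409 -0.19 ] 0.013618299689386578 q [-8.8 18.2 28.  93.5 -9.  70.4 38.6]
```

Vertical motion seems to stick while Tz≈−0.2 holds the lugs against the stop. I'll unload the twist to near zero (the exit window is 4° wide).

>>> carry_out([
  [0, 0, 0],
  [0, 0, 0],
], turn=[0.02, 0.02], gripper=[0, 0])

```text
time_s: 15.18
tool_pos: [0.5954, -0.1772, 0.1631]
tool_rot: [180.0, -0.1, 16.4]
force: [-0.3, -0.7, 8.8]
grip_width: 0.0136
```

```bash
python3 o.py
```

```text
15.175 [ 0.5954 -0.1772  0.1631] [ 1.7998e+02 -8.0000e-02  1.6400e+01] F [-0.33 -0.67  8.82] T [-0.39   0.243 -0.071] 0.013581443258353969 q [-8.9 18.3 28.2 93.5 -9.1 70.4 37.5]
```

>>> carry_out([
  [0, 0, -0.1],
  [0, 0, -0.2],
  [0, 0, -0.3],
  [0, 0, -0.3],
], turn=[0.005, 0.005, 0.005, 0.005], gripper=[0, 0, 0, 0])

```text
time_s: 15.68
tool_pos: [0.5954, -0.1772, 0.1652]
tool_rot: [180.0, -0.1, 16.1]
force: [0.9, -1.5, 5.7]
grip_width: 0.0133
```

```bash
python3 o.py
```

```text
15.675 [ 0.5954 -0.1772  0.1652] [ 1.7998e+02 -5.0000e-02  1.6120e+01] F [ 0.89 -1.49  5.7 ] T [-0.565 -0.103 -0.003] 0.013270075771986845 q [-9.  18.2 28.2 93.4 -9.  70.6 37.2]
```

>>> carry_out([
  [0, 0, -0.1],
  [0, 0, -0.2],
  [0, 0, -0.3],
  [0, 0, -0.3],
], turn=[0, 0, 0, 0], gripper=[0, 0, 0, 0])

```text
time_s: 16.18
tool_pos: [0.5953, -0.1772, 0.1678]
tool_rot: [180.0, -0.0, 16.1]
force: [1.3, -1.7, 5.4]
grip_width: 0.0137
```

```bash
python3 o.py
```

```text
16.175 [ 0.5953 -0.1772  0.1678] [ 1.7998e+02 -4.0000e-02  1.6100e+01] F [ 1.3  -1.67  5.39] T [-0.578 -0.389 -0.024] 0.013667142175343185 q [-9.  18.1 28.3 93.2 -8.9 70.9 37.1]
```

>>> carry_out([
  [0, 0, -0.1],
  [0, 0, -0.2],
  [0, 0, -0.3],
  [0, 0, -0.3],
], turn=[0, 0, 0, 0], gripper=[0, 0, 0, 0])

```text
time_s: 16.68
tool_pos: [0.5952, -0.177, 0.1707]
tool_rot: [180.0, -0.0, 16.1]
force: [2.2, -1.8, 4.7]
grip_width: 0.0134
```

```bash
python3 o.py
```

```text
16.675 [ 0.5952 -0.177   0.1707] [ 1.800e+02 -2.000e-02  1.611e+01] F [ 2.23 -1.76  4.65] T [-0.575 -0.602  0.002] 0.013414777809637792 q [-9.  17.9 28.3 93.  -8.9 71.3 37.1]
```

It's passing the lip freely, and the spring is still helping. I'll keep lifting while easing off the small side load.

>>> carry_out([
  [0.02, 0.02, -0.15],
  [0.03, 0.04, -0.3],
  [0.03, 0.04, -0.45],
  [0.03, 0.04, -0.6],
  [0.03, 0.04, -0.6],
], turn=[0, 0, 0, 0, 0], gripper=[0, 0, 0, 0, 0])

```text
time_s: 17.3
tool_pos: [0.5953, -0.1771, 0.1766]
tool_rot: [-180.0, 0.0, 16.1]
force: [1.1, -0.5, 2.0]
grip_width: 0.0135
```

```bash
python3 o.py
```

```text
17.3 [ 0.5953 -0.1771  0.1766] [-1.7996e+02  2.0000e-02  1.6110e+01] F [ 1.13 -0.52  2.01] T [-0.324 -0.394 -0.046] 0.01352541586091635 q [-9.  17.7 28.3 92.6 -8.8 71.9 37. ]
```

>>> carry_out([
  [0.01, 0.01, -0.3],
  [0.02, 0.01, -0.6],
  [0.02, 0.01, -0.9],
  [0.02, 0.01, -1.2],
  [0.02, 0.01, -1.2],
], turn=[0, 0, 0, 0, 0], gripper=[0, 0, 0, 0, 0])

```text
time_s: 17.92
tool_pos: [0.5953, -0.1772, 0.1884]
tool_rot: [-180.0, 0.0, 16.1]
force: [-0.3, -0.2, -1.0]
grip_width: 0.0138
```

```bash
python3 o.py
```

```text
17.925 [ 0.5953 -0.1772  0.1884] [-1.7997e+02  4.0000e-02  1.6110e+01] F [-0.33 -0.23 -1.  ] T [-0.081  0.068  0.028] 0.013776814652803284 q [-9.1 17.3 28.5 91.7 -8.5 73.2 36.8]
```

The cap is free: the reading is −1.0 N, which is the cap's weight. Lifting high, then checking the pose.

>>> carry_out([
  [0, 0, -1],
  [0, 0, -2],
  [0, 0, -3],
  [0, 0, -4],
  [0, 0, -4.8],
], turn=[0, 0, 0, 0, 0], gripper=[0, 0, 0, 0, 0])

```text
time_s: 18.55
tool_pos: [0.5958, -0.1775, 0.2375]
tool_rot: [180.0, -0.0, 16.1]
force: [0.4, 0.1, -0.3]
grip_width: 0.0139
```

```bash
python3 o.py
python3 - <<'E'
from cell import read_camera;import cv2,numpy as np
s=read_camera("side");b=cv2.resize(s[190:340,300:450],None,fx=4,fy=4)
cv2.imwrite("pics/lift.png",b[:,:,::-1])
E
python3 m.py 0.576 0.173 0.236 16.1 10
```

```text
18.55 [ 0.5958 -0.1775  0.2375] [ 1.7999e+02 -4.0000e-02  1.6100e+01] F [ 0.35  0.13 -0.27] T [-0.037  0.009 -0.012] 0.013852091844291028 q [-9.4 15.6 28.8 87.9 -7.6 78.4 36.2]
t 18.6 pos [ 0.5963 -0.1776  0.2385] rot [ 1.7995e+02 -1.2000e-01  1.6100e+01] F [ 0.03 -0.18 -0.49] total cm [  7.78 -34.25   0.24] turn 0.0
[0.78, -3.42, 0.02] 0.0
[1.56, -6.85, 0.05] 0.0
[2.33, -10.27, 0.07] 0.0
[3.11, -13.7, 0.09] 0.0
[3.89, -17.12, 0.12] 0.0
[4.67, -20.55, 0.14] 0.0
[5.44, -23.97, 0.17] 0.0
[6.22, -27.4, 0.19] 0.0
[7.0, -30.82, 0.21] 0.0
[7.78, -34.25, 0.24] 0.0
```

View pics/lift.png

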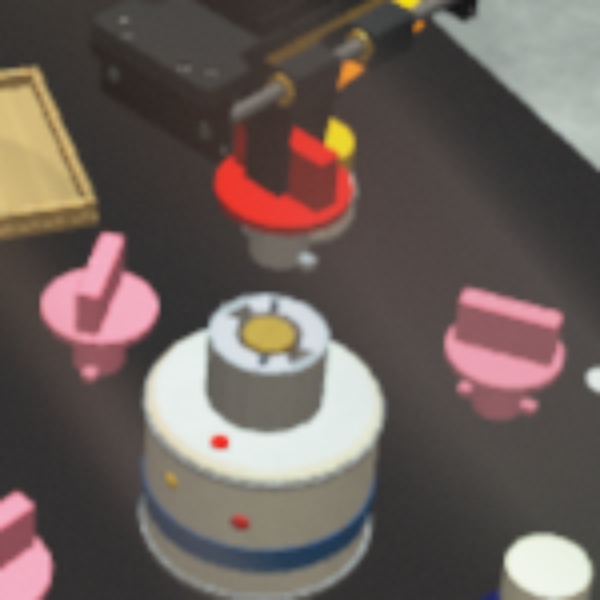

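The picture shows the cap hanging upright above the tank (crop disc ≈ (283,190)), with the brass plunger left in the neck at (270,333). Moving to the tray.

>>> carry_out([
  [0.8, -3.4, 0],
  [1.6, -6.8, 0],
  [2.3, -10.3, 0],
  [3.1, -13.7, 0],
  [3.9, -17.1, 0],
], turn=[0, 0, 0, 0, 0], gripper=[0, 0, 0, 0, 0])

```text
time_s: 19.23
tool_pos: [0.5855, -0.0012, 0.2366]
tool_rot: [-180.0, 0.0, 16.1]
force: [-0.1, 0.8, -1.3]
grip_width: 0.0136
```

>>> carry_out([
  [0.8, -3.4, 0],
  [1.6, -6.8, 0],
  [2.3, -10.3, 0],
  [3.1, -13.7, 0],
  [3.9, -17.1, 0],
], turn=[0, 0, 0, 0, 0], gripper=[0, 0, 0, 0, 0])

```text
time_s: 19.85
tool_pos: [0.5756, 0.1739, 0.2366]
tool_rot: [180.0, -0.0, 16.1]
force: [-0.2, 0.4, -1.3]
grip_width: 0.0139
```

```bash
python3 m.py 0.576 0.173 0.12 16.1 5
```

```text
t 19.85 pos [0.5756 0.1739 0.2366] rot [180.   -0.   16.1] F [-0.24  0.39 -1.28] total cm [ 0.02  0.1  11.66] turn -0.0
[0.0, 0.02, 2.33] -0.0
[0.01, 0.04, 4.66] -0.0
[0.01, 0.06, 7.0] -0.0
[0.01, 0.08, 9.33] -0.0
[0.02, 0.1, 11.66] -0.0
```

>>> carry_out([
  [0, 0.1, 3],
  [0, 0.1, 6],
  [0, 0.1, 9],
  [0, 0.1, 12],
  [0, 0.1, 14.5],
], turn=[0, 0, 0, 0, 0], gripper=[0, 0, 0, 0, 0])

```text
time_s: 20.48
tool_pos: [0.5756, 0.1717, 0.0902]
tool_rot: [180.0, 0.1, 16.1]
force: [0.2, 0.3, -1.4]
grip_width: 0.014
```

Run:
```python
from cell import read_camera,telemetry;import cv2,numpy as np
from h import *
s=read_camera("side");t=read_camera("top")
o=np.zeros((400,800,3),np.uint8)
o[:,:400]=cv2.resize(t[200:300,184:284],None,fx=4,fy=4);o[:,400:]=cv2.resize(s[170:270,240:340],None,fx=4,fy=4)
cv2.imwrite("pics/tr.png",o[:,:,::-1])
p=telemetry.get_obs();print(p["tool_pos"],p["tool_rot"],p["force"])
P=p["tool_pos"].copy();P[2]+=-.0536+.041
print(proj("side",P),(proj("side",P)-[240,170])*4)
h=cv2.cvtColor(s,cv2.COLOR_RGB2HSV)
m=(((h[...,0]<8)|(h[...,0]>172))&(h[...,1]>150)&(h[...,2]>60)).astype(np.uint8);m[:,:240]=0;m[:,330:]=0;m[:190]=0;m[270:]=0
c=max(cv2.findContours(m,0,1)[0],key=cv2.contourArea);print(cv2.boundingRect(c))
```

```text
[0.57361658 0.1710741  0.08839097] [179.96042713   0.36198656  16.10071076] [-1.04068254 -0.44871435 -1.24853066]
[286.42978455 208.74645055] [185.71913821 154.98580219]
(274, 196, 27, 21)
```

View pics/tr.png

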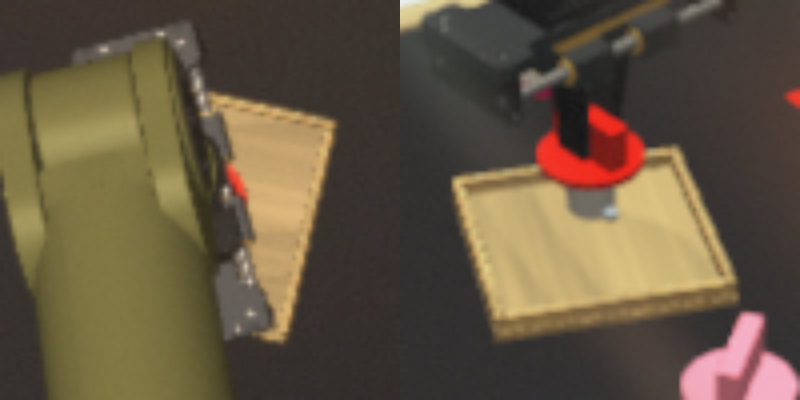

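The cap hangs upright just above the tray floor, with the side-view disc centred near crop (191,155). Letting it settle, then re-measuring.

>>> carry_out([
  [0, 0, 0],
  [0, 0, 0],
], turn=[0, 0], gripper=[0, 0])

```text
time_s: 20.82
tool_pos: [0.5771, 0.1722, 0.0932]
tool_rot: [-180.0, -0.2, 16.1]
force: [0.4, -0.3, -1.3]
grip_width: 0.014
```

```bash
python3 - <<'E'
from cell import read_camera,telemetry;import cv2,numpy as np
from h import *
p=telemetry.get_obs();print(p["tool_pos"],p["tool_rot"],p["force"])
s=read_camera("side")
P=p["tool_pos"].copy();P[2]+=-.0536+.038
print("expected disc",proj("side",P))
h=cv2.cvtColor(s,cv2.COLOR_RGB2HSV)
m=(((h[...,0]<8)|(h[...,0]>172))&(h[...,1]>150)&(h[...,2]>60)).astype(np.uint8);m[:,:240]=0;m[:,330:]=0;m[:190]=0;m[270:]=0
c=max(cv2.findContours(m,0,1)[0],key=cv2.contourArea);x,y,w,hh=cv2.boundingRect(c)
r=np.where(m[205:213].any(0))[0];print((x,y,w,hh),"disc cx",(r.min()+r.max())/2,"bottom",y+hh-1)
# expected disc outline
a=np.linspace(0,2*np.pi,100)
U=np.array([proj("side",P+[.033*np.cos(t),.033*np.sin(t),-.003]) for t in a]);print("pred x",U[:,0].min(),U[:,0].max(),"bottom",U[:,1].max())
cx=(r.min()+r.max())/2
E
python3 m.py 0.576 0.173 0.063 16.1 1
```

```text
[0.5771365  0.17216607 0.09319594] [-1.79981665e+02 -1.54915609e-01  1.60965784e+01] [ 0.36785469 -0.28577164 -1.312834  ]
expected disc [287.54906202 207.55855769]
(274, 194, 28, 22) disc cx 287.5 bottom 215
pred x 274.0619508282993 301.0473414956328 bottom 216.3831896634703
t 20.88 pos [0.5771 0.1721 0.0931] rot [-1.7998e+02 -1.5000e-01  1.6100e+01] F [ 0.76 -0.37 -1.06] total cm [-0.09 -0.11  3.01] turn 0.0
[-0.09, -0.11, 3.01] 0.0
```

The disc matches its predicted outline within about 1 px, so the grip is centred. Lowering gently.

>>> carry_out([
  [0, 0, 0.8],
  [-0.1, -0.1, 1.6],
  [-0.1, -0.1, 2.3],
  [-0.1, -0.1, 2.7],
  [-0.1, -0.1, 2.7],
], turn=[0, 0, 0, 0, 0], gripper=[0, 0, 0, 0, 0])

```text
time_s: 21.5
tool_pos: [0.5745, 0.1724, 0.0641]
tool_rot: [180.0, 0.0, 16.1]
force: [-0.3, -0.8, -1.2]
grip_width: 0.0142
```

>>> carry_out([
  [0, 0, 0.1],
  [0, 0, 0.2],
  [0, 0, 0.2],
], turn=[0, 0, 0], gripper=[0, 0, 0])

```text
time_s: 21.88
tool_pos: [0.5749, 0.1726, 0.0627]
tool_rot: [-180.0, -0.0, 16.1]
force: [0.4, 0.4, -1.2]
grip_width: 0.0139
```

>>> carry_out([
  [0.12, 0, 0.1],
  [0.12, 0, 0.15],
  [0.12, 0, 0.15],
], turn=[0, 0, 0], gripper=[0, 0, 0])

```text
time_s: 22.25
tool_pos: [0.5759, 0.1729, 0.061]
tool_rot: [-180.0, 0.0, 16.1]
force: [-0.9, -0.5, -2.3]
grip_width: 0.0138
```

>>> carry_out([
  [0, 0, 0.08],
  [0, 0, 0.08],
], turn=[0, 0], gripper=[0, 0])

```text
time_s: 22.5
tool_pos: [0.5759, 0.1728, 0.0602]
tool_rot: [-180.0, 0.0, 16.1]
force: [-0.4, -0.5, -0.9]
grip_width: 0.0134
```

>>> carry_out([
  [0, 0, 0.08],
  [0, 0, 0.08],
], turn=[0, 0], gripper=[0, 0])

```text
time_s: 22.75
tool_pos: [0.576, 0.1729, 0.0595]
tool_rot: [-180.0, -0.0, 16.1]
force: [-0.2, 0.1, -1.0]
grip_width: 0.0136
```

>>> carry_out([
  [0, 0, 0.06],
  [0, 0, 0.06],
], turn=[0, 0], gripper=[0, 0])

```text
time_s: 23.0
tool_pos: [0.5761, 0.1729, 0.0595]
tool_rot: [-180.0, -0.0, 16.1]
force: [-1.9, -0.3, 4.8]
grip_width: 0.0138
```

>>> carry_out([
  [0, 0, 0.06],
  [0, 0, 0.06],
], turn=[0, 0], gripper=[0, 0])

```text
time_s: 23.25
tool_pos: [0.5761, 0.173, 0.0595]
tool_rot: [-180.0, -0.0, 16.1]
force: [-3.4, -1.1, 8.5]
grip_width: 0.0138
```

Touched down at z=0.0595, as expected. I'll unload it, then release.

>>> carry_out([
  [0, 0, -0.1],
  [0, 0, -0.1],
], turn=[0, 0], gripper=[0, 0], squeeze=5)

```text
time_s: 23.5
tool_pos: [0.5761, 0.173, 0.0594]
tool_rot: [-180.0, -0.0, 16.1]
force: [-1.1, -0.2, 3.6]
grip_width: 0.014
```

>>> carry_out([
  [0, 0, 0],
  [0, 0, 0],
  [0, 0, 0],
  [0, 0, 0],
], turn=[0, 0, 0, 0], gripper=[0.2, 0.3, 0.5, 0.5])

```text
time_s: 24.0
tool_pos: [0.5759, 0.1728, 0.0591]
tool_rot: [-180.0, 0.0, 16.1]
force: [-0.1, -0.5, 0.1]
grip_width: 0.0379
```

>>> carry_out([
  [0, 0, 0],
  [0, 0, 0],
  [0, 0, 0],
], turn=[0, 0, 0], gripper=[0.6, 0.6, 0.6])

```text
time_s: 24.38
tool_pos: [0.576, 0.1729, 0.0593]
tool_rot: [-180.0, -0.0, 16.1]
force: [-1.1, -0.3, -0.3]
grip_width: 0.0519
```

>>> carry_out([
  [0, 0, -1.5],
  [0, 0, -3.5],
  [0, 0, -6],
  [0, 0, -9],
  [0, 0, -12],
], turn=[0, 0, 0, 0, 0], gripper=[0.6, 0.6, 0.6, 0.6, 0.6])

```text
time_s: 25.0
tool_pos: [0.5764, 0.1729, 0.1822]
tool_rot: [-180.0, -0.1, 16.1]
force: [0.4, -0.3, 0.5]
grip_width: 0.0518
```

>>> carry_out([
  [1, 0, -2],
  [-1, 2, -4],
  [-3, 4, -5],
  [-6, 6, -5],
  [-10, 8, -5],
], turn=[0, 0, 0, 0, 0], gripper=[0.6, 0.6, 0.6, 0.6, 0.6])

```text
time_s: 25.62
tool_pos: [0.5021, 0.0673, 0.2312]
tool_rot: [180.0, -0.2, 16.1]
force: [1.1, -0.0, 0.7]
grip_width: 0.052
```

>>> carry_out([
  [0, 4, 0],
  [0, 8, 0],
  [0, 12, 0],
  [0, 14, 0],
  [0, 14, 0],
], turn=[0, 0, 0, 0, 0], gripper=[0.6, 0.6, 0.6, 0.6, 0.6])

```text
time_s: 26.25
tool_pos: [0.5412, -0.0682, 0.2309]
tool_rot: [180.0, -0.1, 15.9]
force: [0.3, 1.7, 0.3]
grip_width: 0.0521
```

```bash
python3 o.py
python3 - <<'E'
from cell import read_camera;import cv2,numpy as np
from h import *
t=read_camera("top");s=read_camera("side")
cv2.imwrite("pics/tf.png",t[:,:,::-1]);cv2.imwrite("pics/sf.png",s[:,:,::-1])
o=np.zeros((400,800,3),np.uint8)
o[:,:400]=cv2.resize(t[200:300,184:284],None,fx=4,fy=4);o[:,400:]=cv2.resize(s[180:280,240:340],None,fx=4,fy=4)
cv2.imwrite("pics/fin.png",o[:,:,::-1])
def el(im,b):
    h=cv2.cvtColor(im,cv2.COLOR_RGB2HSV);m=(((h[...,0]<8)|(h[...,0]>172))&(h[...,1]>150)&(h[...,2]>60)).astype(np.uint8)
    k=np.zeros_like(m);k[b[1]:b[3],b[0]:b[2]]=m[b[1]:b[3],b[0]:b[2]]
    c=max(cv2.findContours(k,0,1)[0],key=cv2.contourArea);return cv2.boundingRect(c),cv2.fitEllipse(cv2.convexHull(c))
r,e=el(t,(190,205,280,300));print(r,e);print(onz("top",e[0],.047))
r,e2=el(s,(250,190,330,262));print(r,e2); print("tri",tri(e[0],e2[0]))
E
```

```text
26.25 [ 0.5412 -0.0682  0.2309] [ 1.7996e+02 -1.2000e-01  1.5880e+01] F [0.25 1.72 0.28] T [-0.053  0.059  0.024] 0.052114711321992906 q [-20.9   5.5  27.2  99.1  -2.6  75.9  22.6]
(221, 238, 25, 26) ((232.84808349609375, 250.3884735107422), (25.26925277709961, 25.38107681274414), 103.12379455566406)
[0.5772262  0.17310396 0.047     ]
(275, 202, 26, 25) ((285.7554626464844, 215.15447998046875), (22.23607063293457, 29.276887893676758), 126.5173110961914)
tri (array([0.57461869, 0.17297486, 0.05517817]), np.float64(0.004370767031052249))
```

View pics/fin.png

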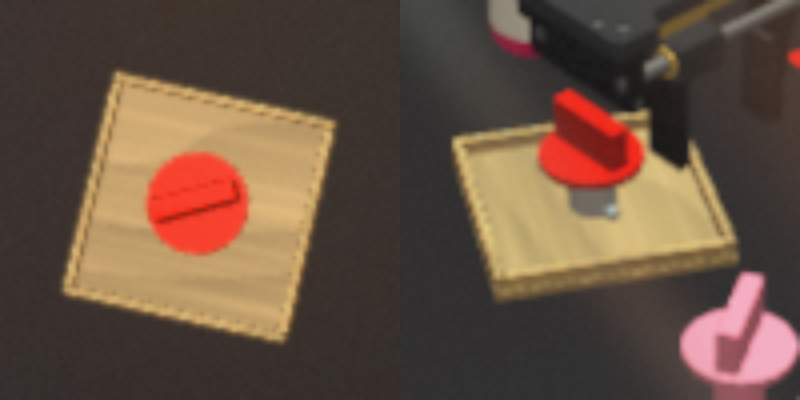

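View pics/tf.png

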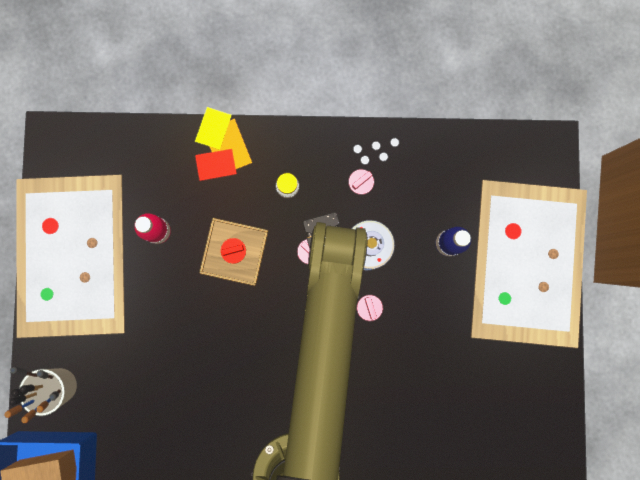

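The cap stands upright mid-tray, with its disc at top (232.8,250.4) against the tray centre at about (233.5,251.5). The bottles and jar are at their starting pixels. Letting the arm settle, then handing in.

>>> carry_out([
  [0, 0, 0],
  [0, 0, 0],
  [0, 0, 0],
], turn=[0, 0, 0], gripper=[0.6, 0.6, 0.6])

```text
time_s: 26.72
tool_pos: [0.5408, -0.0656, 0.2293]
tool_rot: [-180.0, -0.0, 16.2]
force: [-0.7, 0.5, -0.4]
grip_width: 0.0522
```

```bash
python3 -c "
from cell import sign_off; print(sign_off())"; python3 o.py
```

```text
the job is handed in; nothing more can be done
None
the job is handed in; nothing more can be done
```

I took the red cap off the tank and set it upright in the middle of the tray, and handed the job in at about 26.7 s.

- **Press:** I gripped the cap across its bar and pushed it down 5.4 mm until the spring bottomed. The measured force peaked at 14 N. The side camera confirmed the cap itself went down by that amount.
- **Twist:** I turned it anticlockwise to the stop, at about 77°. The peak twist was 0.37 N·m.
- **Lift:** The first lift stuck because the lugs were still pressed against the stop. I lowered it slightly, took off the remaining twist, and it then came out freely.
- **Placing:** It touched down in the tray at the expected height. I released it after most of the contact force was off, about 3.6 N still showing on the arm.

**Last checks:**
- The top camera puts the cap at (0.577, 0.173) m. The tray centre measured (0.576, 0.173) m, so it is within about 1 mm.
- The cap is upright and the gripper is well clear of it.
- The bottles, jar and pink look-alikes I could see are at their starting pixels. The arm partly hid the pink look-alike nearest the tank in the final top view.
- The two-view fit of the final cap position disagreed by about 4 mm, because the bar distorts the side outline. For the final position I relied on the top view and the arm's pose at release.

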